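# Roll a pipe stub into the V-block and up to its stop

## Task

Roll the steel pipe stub over the bench by pushing its side with the fingertips, up the short ramp and into the groove of the blue V-block, then slide it gently along the groove until its end is against the red stop plate. Do not pick up or squeeze the pipe, leave the other things on the bench alone, and finish with the hand clear.

Things in the scene. Friction and masses are not known exactly. Their poses are not given: they have to be found in the camera images.
- pipe: Loose smooth steel pipe stub lying on the bench, 42 mm diameter, 140 mm long, about 0.4 kg, two yellow bands, a red paint mark, dark closed ends. Origin at its centre on the axis; its x runs along the pipe (roughly along the V-block's x), y and z turn as it rolls. Oiled: friction about 0.28 with all, fingers too; rolls easily, soon stops. Starts 140 to 220 mm out on the V-block's ramp side (+y).
- vblock: Blue low V-block, fixed, red stop plate at its +x end. Origin on the bench under the middle of the groove; x along the groove, away from the robot to the stop; y out over the ramp towards the pipe; z up. 120 degree groove, x from -100 (open end) to +100 mm, bottom line at y=0, z=2 mm. Behind it the flank rises to 32 mm at y=-52, then a 36 mm high rib, then an 8 mm high flange to y=-91 mm.
- v_lip (a point): Middle of the entry lip on the V-block's ramp side, 12 mm above the bench, at y = +17 mm in the V-block's frame. From here the ramp falls to the bench at y = +62 mm, over the whole 200 mm length of the block. The pipe drops into the groove by itself once its axis is past the lip.
- v_seat (a point): Point where the pipe's axis lies when it rests in the groove, at the middle of the groove's length, 26 mm above the bench; its axes are those of the V-block.
- v_stop (a point): Point on the face of the red stop plate at the height of a seated pipe's axis, 100 mm along x from v_seat; a seated pipe against the stop has its centre 70 mm before it. The plate is 12 mm thick, 50 mm high, and spans y from -63 to +37 mm.
- spray_can: Standing spray can with a red label, 64 mm across, 190 mm high, origin at the centre of its underside; to be left alone.
- oil_bottle: Standing blue bottle with a yellow label, 68 mm across, 200 mm high, origin at the centre of its underside; to be left alone.
- bolt_jar: Amber jar with a red cap, 68 mm across, 75 mm high, origin at the centre of its underside; to be left alone.
- hammer: Hammer lying on the bench along its own x axis, 260 mm long, 26 mm high, head at +x, origin under its middle; to be left alone.
- wrench: Steel wrench lying on the bench along its own x axis, 180 mm long, origin under its middle; to be left alone.
- bearing: Steel bearing ring lying flat, 62 mm across, 18 mm high, origin at the centre of its underside; to be left alone.
- brass_blank: Upright brass blank, 32 mm across, 60 mm high, origin at the centre of its underside; to be left alone.
Not all that is in view belongs to the job. Leave any green or turquoise look-alike of the pipe alone.

How it is judged:
On the way, in this order (a step that is already met when the one before it is completed fails the run):
1. the pipe rolls: it has turned by about a quarter turn about its own axis while still out on the bench (angle between pipe's own z axis and vertical above 1.2 rad and y of pipe in the frame of vblock above 0.05 m).
2. the pipe lies in the groove (y of pipe in the frame of v_seat between -0.006 and 0.006 m and z of pipe in the frame of v_seat below 0.004 m and angle between the x axis of pipe and the x axis of vblock, either way round below 0.06 rad), for 0.2 s.
At the end, for the whole second after the job is handed in: The pipe rests still in the V groove (axis within 4 mm of the seat and 0.05 rad of the groove) with its end within 4 mm of the red stop plate, and the robot touches nothing (y of pipe in the frame of v_seat between -0.004 and 0.004 m and z of pipe in the frame of v_seat between -0.004 and 0.004 m and angle between the x axis of pipe and the x axis of vblock, either way round below 0.05 rad and x of pipe in the frame of v_stop between -0.074 and -0.066 m and linear speed of pipe below 0.02 m/s).
It fails at once if the pipe is lifted off the bench (y of pipe in the frame of vblock above 0.085 m and height (world z) of pipe above 0.03 m).
It fails at once if the pipe is lifted or thrown clear of the V-block (height (world z) of pipe above 0.046 m).
It fails at once if the pipe is squeezed or rammed with more than 30 N (contact force between the fingers and pipe above 30 N).
It fails at once if another thing on the bench is disturbed by more than 20 mm (distance of any of spray_can, oil_bottle, bolt_jar, hammer, wrench, bearing, brass_blank from where it was at the start of the episode above 0.02 m).
It also fails if it takes over 54 s, if anything falls off the work surface, if the arm or the gripper's body presses on something with over 40 N, if the wrist force passes 120 N, or if a joint passes its speed limit or range.

## Robot

A 7-joint arm with a two-finger parallel gripper is mounted at the origin on the work surface. World frame = base frame: x ahead of the robot, y to its left, z up, the work surface at z = 0. Lengths are in m, angles in rad, forces in N, time in s.
With the tool pointing down it reaches from about 0.4 to 0.85 m from the base axis. Payload 10.4 kg.
Tool frame: the origin (TCP) lies at the very end of the fingers, on their centre line; the grasp point (between the pads) lies 19 mm behind it; z points along the fingers, y is the line along which they close (so a half turn about z gives the same grasp; the last joint's range is limited). The gripper opens to 87 mm and grips with 3 to 60 N. Pads are 19 mm wide; open, the fingers measure 117 mm over their backs; the gripper's body (75 mm by 190 mm) begins 51 mm behind the grasp point.
Start: joints at [-1.325, 0.332, -0.065, 1.46, 0.022, 1.35, -0.088], TCP at [0.166, 0.603, 0.223] pointing down, gripper open.
Joint ranges: [-2.6, 2.6], [-0.5, 2.12], [-1.47, 1.34], [0.16, 2.42], [-1.27, 4.41], [0.06, 2.06], [-2.6, 2.6]. Speed limits (rad/s): [2.22, 2.22, 2.79, 2.79, 3.14, 3.14, 3.14].

## Interface

Orientations are given as a unit quaternion [x, y, z, w].
In Python, from bench import * gives the robot as it stands.
- The arm moves only by the tool step_arm, never from a script. Its arguments are lists of equal length, an entry for each row: "delta_pos": the shift along the world's x, y, z in units of 25 mm (1.0 is 25 mm), a list of three; "turn": the turn about the world's z in units of 0.12 rad (1.0 is 0.12 rad). In form: {"delta_pos": [[tx, ty, tz], ...], "turn": [turn, ...]}. A call has 1 to 12 rows; each row shifts and turns the commanded pose from where the row before left it; what a row does not reach is not made up. A row lasts 1/10 s, in which the tool goes at most 50 mm and 8.59 degrees, less where a joint would pass 70% of its speed; a pose out of reach is approached as far as the arm can. A call with a number of a shift or a turn outside -1 to 1 is refused whole. A call with a gripper value outside its range is refused whole. "grip" is the closure, from 0 (fully open) to 1 (shut), set as the call begins (left out, the last holds). The fingers move at their own pace and stop on an object; "newtons" is the grip in N (left out, the last holds). Time passes only in rows, so rows that do not move let the fingers close. It gives the time, the measured TCP pose, the force, the opening and the grip force at its end, in the units of the state.
- read_state(): the state, without advancing time (a new reading comes with each control period).
- camera(name): name is "side" or "top"; returns a dict with "image" (384x512x3 uint8, red, green, blue), "z_map" (384x512 float32, m along the optical axis (not along the pixel's ray), 0 where there is no reading), "mtx" (3x3 intrinsics, pixels), "dist" ([k1, k2, p1, p2, k3] as OpenCV has them; the pictures are not rectified), "view" (4x4, takes a point from world to camera coordinates). Camera axes: x right, y up, looking along -z (the intrinsics and any distortion apply to the point x, -y, -z); pixel columns grow to the right and rows downward; lengths in m; the calibration is good to about 2 mm. A picture is of the moment at which its call begins.
- close_job(): hands the job in; it is judged then, once.
The state is a dict: "time": time; "joint_positions": joint angles; "joint_vel": joint speeds; "joint_torque": joint torques, N m; "ee_pos": TCP position; "eef_rot": TCP orientation; "ft_force": force on the tool from outside, world axes, zero at the start; "torque": the same for the moment, N m; "width": finger opening in m; "grip_force": force on a finger pad.
Only numpy, scipy, OpenCV 4.12 (cv2) and the standard library are available. Lean on these libraries where they do the work, as an engineer would, in place of code of your own. Each camera call takes 0.05 s, during which the arm holds its last target. There are 200 camera calls.

## Working session

There is one attempt and no reset: what is moved stays moved. The work goes in short steps, Python scripts to look and compute and a tool call to move; the robot and the scene stay as the last step left them, time stands still between calls to the robot, and variables do not carry over. Pictures are saved under pics/ and viewed, at most 10 in all, crops included, and the job is handed in when it is done.

Besides the shell and the picture viewer there is one more tool, called after "Request:" as name([rows], argument=value, ...), one row to a line, values as JSON. step_arm: Moves the arm, as the interface text tells. Shifts and turns lie within -1 to 1; 1 stands for 25 mm of shift or 0.12 rad of turn. Its arguments: {"type":"object","properties":{"delta_pos":{"type":"array"},"turn":{"type":"array"},"grip":{"type":"number"},"newtons":{"type":"number"}},"required":["delta_pos","turn"]}

```bash
mkdir -p pics; python3 - <<'E'
from bench import *
import cv2,numpy as np
s=read_state();print(s)
for n in("top","side"):
    c=camera(n);cv2.imwrite(f"pics/{n}0.png",cv2.cvtColor(c["image"],cv2.COLOR_RGB2BGR));np.savez(f"pics/{n}0.npz",**c);print(n,c["mtx"],c["dist"],c["view"])
E
```

```text
{'time': 0.0, 'joint_positions': array([-1.3245931 ,  0.3328747 , -0.06470911,  1.46093224,  0.02162281,
        1.34989365, -0.08852362]), 'joint_vel': array([ 0.00010663,  0.00172911, -0.00153362, -0.00056617,  0.00102748,
       -0.0002707 , -0.00155039]), 'joint_torque': array([ 1.26086020e-04, -6.23277068e+01,  2.45094375e-02, -3.89867270e+01,
       -6.13167789e-02,  4.01855470e-02,  1.29027517e-04]), 'ee_pos': array([0.16589244, 0.60218582, 0.22175654]), 'eef_rot': array([ 1.33991957e-01,  9.90982168e-01, -7.03811802e-04, -5.26568517e-05]), 'ft_force': array([-0.5347535 ,  0.03788317, -0.64536047]), 'torque': array([ 0.00792072, -0.01721235, -0.01184689]), 'grip_force': 0.0, 'width': 0.08729516601343464}
top [[420.65770395   0.         251.66548612]
 [  0.         420.65770395 192.83912944]
 [  0.           0.           1.        ]] [0.04623119 0.         0.         0.         0.        ] [[-0.02847376 -0.99934461 -0.02235182  0.00847185]
 [ 0.98210566 -0.03213311  0.18556923 -0.54321048]
 [-0.18616585 -0.01666799  0.98237694 -1.0133447 ]
 [ 0.          0.          0.          1.        ]]
side [[459.44238367   0.         254.04761739]
 [  0.         459.44238367 187.22896558]
 [  0.           0.           1.        ]] [-0.07157677  0.          0.          0.          0.        ] [[ 0.80901844 -0.58775662  0.00559578 -0.44881757]
 [ 0.37468646  0.52302612  0.76554147 -0.26488367]
 [-0.45287881 -0.6172405   0.64336222 -0.95103416]
 [ 0.          0.          0.          1.        ]]
```

View pics/top0.png

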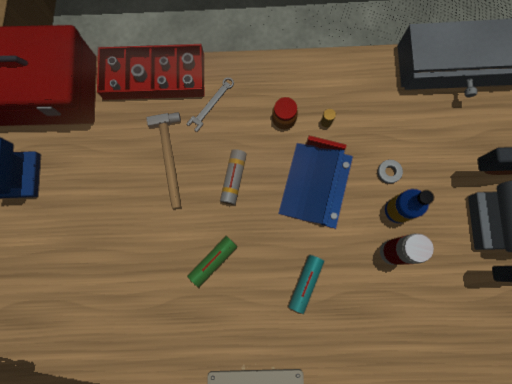

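View pics/side0.png

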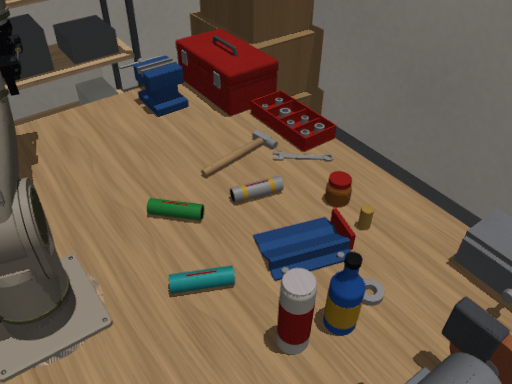

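Lookalikes in the top view: green tube at (212,262), turquoise tube at (306,284), and the steel tube with yellow bands at (233,177). I choose the steel one. The blue V-block is at (318,185), with its red stop at (325,143). I'll check the pipe with a crop and then measure.

```bash
cat > h.py <<'E'
import cv2,numpy as np
def world(c):
    h,w=c["z_map"].shape
    u,v=np.meshgrid(np.arange(w,dtype=float),np.arange(h,dtype=float))
    p=cv2.undistortPoints(np.stack([u,v],-1).reshape(-1,1,2),c["mtx"],c["dist"]).reshape(h,w,2)
    z=c["z_map"].astype(float)
    P=np.stack([p[...,0]*z,-p[...,1]*z,-z,np.ones_like(z)],-1)
    W=(P@np.linalg.inv(c["view"]).T)[...,:3]; W[z<=0]=np.nan
    return W
def hsv(c): return cv2.cvtColor(c["image"],cv2.COLOR_RGB2HSV)
def rect(p): 
    r=cv2.minAreaRect((p[:,:2]*1000).astype(np.float32)); return r,cv2.boxPoints(r).round(1).tolist()
def pipe(c,lo=(0.4,-.1),hi=(.75,.3),zmin=.008):
    """pipe on bench: grey/yellow/red non-wood points within a window, above zmin"""
    W=world(c); m=(W[...,2]>zmin)&(W[...,2]<.06)
    for i in(0,1): m&=(W[...,i]>lo[i])&(W[...,i]<hi[i])
    return W[m]
E
python3 - <<'E'
from h import *
for n in("top","side"):
    c=dict(np.load(f"pics/{n}0.npz"));W=world(c);H=hsv(c)
    if n=="top":
        print("bench z",np.nanmedian(W[230:300,80:160,2]))
        roi=np.zeros((384,512),bool);roi[130:235,272:360]=1
    else:
        print("bench z",np.nanmedian(W[300:350,150:200,2]))
        roi=np.zeros((384,512),bool);roi[205:278,250:358]=1; roi[255:,325:]=0
    m=roi&(H[...,0]>100)&(H[...,0]<125)&(H[...,1]>120)&(W[...,2]<.05)
    print(n,"blue",m.sum(),rect(W[m]))
    r=roi&((H[...,0]<8)|(H[...,0]>172))&(H[...,1]>150)&(W[...,2]>.02)&(W[...,2]<.06)
    print("red",rect(W[r]),np.nanmax(W[r][:,2]))
    p=pipe(c,(.44,-.02),(.66,.14)) 
    print("pipe n",len(p),rect(p),p[:,2].max())
    for nm,px in (dict(can=(418,243),bottle=(425,198),jar=(286,104),brass=(329,115),ring=(399,172)).items() if n=="top" else []): print(nm,W[px[1],px[0]].round(3))
c=cv2.imread("pics/top0.png")[135:245,190:365];cv2.imwrite("pics/crop.png",cv2.resize(c,None,fx=4,fy=4,interpolation=cv2.INTER_CUBIC))
E
```

```text
bench z -0.00022974459911240253
top blue 4099 (((568.9827270507812, -176.998046875), (149.1322021484375, 199.44468688964844), 73.18390655517578), [[452.0, -219.5], [642.9000244140625, -277.20001220703125], [686.0, -134.5], [495.1000061035156, -76.80000305175781]])
red (((671.2634887695312, -204.6864013671875), (97.76278686523438, 13.597585678100586), 73.20350646972656), [[650.5999755859375, -249.5], [663.5999755859375, -253.39999389648438], [691.9000244140625, -159.89999389648438], [678.9000244140625, -155.89999389648438]]) 0.0554372220575341
pipe n 858 (((552.9479370117188, 50.23988723754883), (41.855186462402344, 222.96795654296875), 76.20695495605469), [[439.70001220703125, 56.5], [656.2000122070312, 3.299999952316284], [666.2000122070312, 44.0], [449.70001220703125, 97.0999984741211]]) 0.0476969626734125
can [ 0.398 -0.358  0.192]
bottle [ 0.492 -0.379  0.201]
jar [ 0.767 -0.103  0.075]
brass [ 0.738 -0.213  0.063]
ring [ 0.592 -0.392  0.018]
bench z 0.0001847295111520597
side blue 3384 (((569.3770141601562, -173.57049560546875), (153.09588623046875, 201.06793212890625), 73.3818588256836), [[451.20001220703125, -218.1999969482422], [643.7999877929688, -275.70001220703125], [687.5999755859375, -129.0], [494.8999938964844, -71.5]])
red (((669.9564819335938, -203.12852478027344), (102.29606628417969, 15.590177536010742), 73.97570037841797), [[648.2999877929688, -250.10000610351562], [663.2999877929688, -254.39999389648438], [691.5999755859375, -156.10000610351562], [676.5999755859375, -151.8000030517578]]) 0.05264974406621148
pipe n 812 (((553.0359497070312, 48.878475189208984), (44.39204025268555, 223.5959014892578), 74.22403717041016), [[439.3999938964844, 57.900001525878906], [654.5999755859375, -2.9000000953674316], [666.7000122070312, 39.79999923706055], [451.5, 100.5999984741211]]) 0.0456349427664825
```

View pics/crop.png

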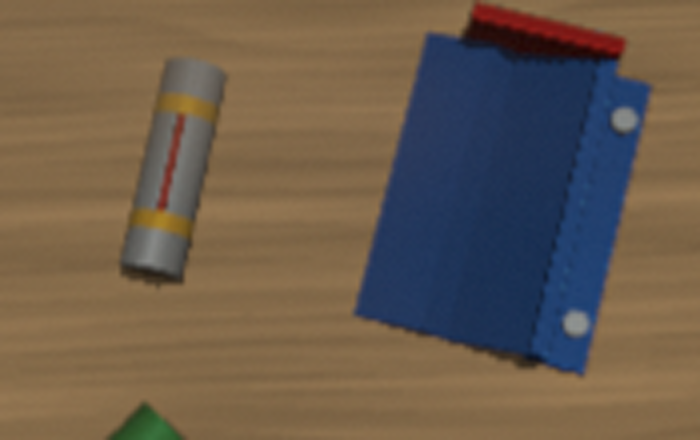

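The crop shows the steel pipe (yellow bands, red mark up) at top-view (233,177). The V-block's ramp faces it and the stop is at the far end.

```bash
cat >> h.py <<'E'
YAW=np.deg2rad(-16.6); O=np.array([.573,-.1613]); EX=np.array([np.cos(YAW),np.sin(YAW)]); EY=np.array([-EX[1],EX[0]])
def tov(p): d=np.asarray(p)[...,:2]-O; return np.stack([d@EX,d@EY],-1)
def fromv(q): q=np.asarray(q,float); return O+q[...,:1]*EX+q[...,1:2]*EY
def status():
    from bench import read_state
    s=read_state(); q=s["eef_rot"]; from scipy.spatial.transform import Rotation as R
    y=R.from_quat(q).as_matrix()[:2,1]; a=np.arctan2(y[1],y[0])
    print("t",round(s["time"],2),"tcp",s["ee_pos"].round(4),"v",tov(s["ee_pos"]).round(4),"toolY deg",np.rad2deg(a).round(2),"q7",s["joint_positions"][6].round(2),"F",s["ft_force"].round(1),"w",s["width"].round(4))
    return s,a
E
python3 - <<'E'
from h import *
status()
for n in("top","side"):
    c=dict(np.load(f"pics/{n}0.npz"))
    p=pipe(c,(.50,-.02),(.68,.14));print(n,len(p),rect(p)); r,b=rect(p); b=np.array(b)/1000
    print(" v centre",tov(np.array(r[0])/1000).round(4)," corners v",tov(b).round(4).tolist())
    W=p;t=W[W[:,2]>.036];print(" ridge v",tov(t).mean(0), np.polyfit(*tov(t).T,1))
for n,p in dict(can=(.398,-.358),bottle=(.485,-.375),jar=(.767,-.103),brass=(.738,-.213)).items(): print(n,tov(p))
for q in([0,.22],[0,.18]):print(fromv(q))
E
```

```text
Traceback (most recent call last):
  File "h.py", line 25, in status
    print("t",round(s["time"],2),"tcp",s["ee_pos"].round(4),"v",tov(s["ee_pos"]).round(4),"toolY deg",np.rad2deg(a).round(2),"q7",s["joint_positions"][6].round(2),"F",s["ft_force"].round(1),"w",s["width"].round(4))
                                                                                                                                                                                                  ^^^^^^^^^^^^^^^^
AttributeError: 'float' object has no attribute 'round'
```

```bash
sed -i 's/s\["width"\].round(4)/round(s["width"],4)/' h.py
python3 - <<'E'
from h import *
status()
for n in("top","side"):
    c=dict(np.load(f"pics/{n}0.npz"))
    p=pipe(c,(.50,-.02),(.68,.14));print(n,len(p),rect(p)); r,b=rect(p); b=np.array(b)/1000
    print(" v centre",tov(np.array(r[0])/1000).round(4)," corners v",tov(b).round(4).tolist())
    W=p;t=W[W[:,2]>.036];print(" ridge v",tov(t).mean(0), np.polyfit(*tov(t).T,1))
for n,p in dict(can=(.398,-.358),bottle=(.485,-.375),jar=(.767,-.103),brass=(.738,-.213)).items(): print(n,tov(p))
for q in([0,.22],[0,.18]):print(fromv(q))
E
```

```text
t 0.1 tcp [0.1659 0.6022 0.2219] v [-0.6083  0.6154] toolY deg 74.6 q7 -0.09 F [-0.2 -0.5 -0.2] w 0.0867
top 869 (((593.3917846679688, 40.311119079589844), (41.855186462402344, 140.46249389648438), 76.20695495605469), [[520.2000122070312, 36.70000076293945], [656.5999755859375, 3.200000047683716], [666.5999755859375, 43.900001525878906], [530.2000122070312, 77.4000015258789]])
 v centre [-0.0381  0.199 ]  corners v [[-0.1072, 0.1747], [0.0331, 0.1815], [0.0311, 0.2234], [-0.1092, 0.2165]]
 ridge v [-0.03819292  0.19873429] [0.04319522 0.20038404]
side 813 (((592.9551391601562, 37.600555419921875), (44.39204025268555, 142.93919372558594), 74.22403717041016), [[518.0999755859375, 35.70000076293945], [655.7000122070312, -3.200000047683716], [667.7999877929688, 39.5], [530.2000122070312, 78.4000015258789]])
 v centre [-0.0377  0.1963]  corners v [[-0.1089, 0.1731], [0.0341, 0.1751], [0.0335, 0.2195], [-0.1095, 0.2175]]
 ridge v [-0.03984661  0.19676849] [0.05600378 0.19900005]
can [-0.11151155 -0.23849751]
bottle [-0.02328078 -0.22993411]
jar [0.16925895 0.11129375]
brass [ 0.17289331 -0.0024067 ]
[0.63585144 0.04953097]
[0.62442391 0.01119806]
```

Request:
step_arm([
  [0.9,-1,0],
  [0.9,-1,0],
  [0.9,-1,0],
  [0.9,-1,0],
  [0.9,-1,0],
  [0.9,-1,0],
  [0.9,-1,0],
  [0.9,-1,0],
  [0.9,-1,0],
  [0.9,-1,0],
  [0.9,-1,0],
  [0.9,-1,0],
], turn=[-0.66,-0.66,-0.66,-0.66,-0.66,-0.66,-0.66,-0.66,-0.66,-0.66,-0.66,-0.66])

```text
time: 1.3
ee_pos: [0.4366, 0.3013, 0.2224]
eef_rot: [0.574, 0.819, -0.0, -0.0]
ft_force: [-0.8, 0.7, -0.1]
width: 0.0871
grip_force: 0.0
```

Request:
step_arm([
  [0.9,-1,0],
  [0.9,-1,0],
  [0.9,-1,0],
  [0.9,-1,0],
  [0.9,-1,0],
  [0.9,-1,0],
  [0.9,-1,0],
  [0.7,-1,0],
  [0,0,0],
  [0,0,0],
], turn=[-0.66,-0.66,-0.66,-0.66,-0.66,-0.66,-0.66,-0.7,0,0])

```text
time: 2.3
ee_pos: [0.6108, 0.1021, 0.222]
eef_rot: [0.801, 0.599, -0.0, -0.0]
ft_force: [0.1, -0.0, -1.2]
width: 0.0872
grip_force: 0.0
```

```bash
python3 -c "
from h import *
status()"
```

```text
t 2.3 tcp [0.6108 0.1021 0.222 ] v [-0.039   0.2632] toolY deg -16.46 q7 -0.4 F [ 0.1 -0.  -1.2] w 0.0872
```

Request:
step_arm([
  [0,0,-1],
  [0,0,-1],
  [0,0,-1],
  [0,0,-1],
  [0,0,-1],
  [0,0,-1],
  [0,0,-1],
  [0,0,-0.6],
  [0,0,-0.4],
  [0,0,-0.16],
  [0,0,0],
  [0,0,0],
], turn=[0,0,0,0,0,0,0,0,0,0,0,0])

```text
time: 3.5
ee_pos: [0.6116, 0.1027, 0.0195]
eef_rot: [0.801, 0.599, 0.001, 0.0]
ft_force: [0.4, -0.1, 0.9]
width: 0.087
grip_force: 0.0
```

Request:
step_arm([
  [-0.057,-0.192,0],
  [-0.057,-0.192,0],
  [-0.057,-0.192,0],
  [-0.057,-0.192,0],
  [-0.057,-0.192,0],
  [-0.057,-0.192,0],
  [-0.057,-0.192,0],
  [-0.057,-0.192,0],
  [-0.057,-0.192,0],
  [-0.057,-0.192,0],
], turn=[0,0,0,0,0,0,0,0,0,0])

```text
time: 4.5
ee_pos: [0.5966, 0.0541, 0.0186]
eef_rot: [0.801, 0.599, -0.0, 0.0]
ft_force: [0.4, -0.1, 0.0]
width: 0.0869
grip_force: 0.1
```

```bash
cat >> h.py <<'E'
def look(n="top",save=None):
    """pipe pose (vblock frame) from grey/yellow pixels, ridge line"""
    from bench import camera
    c=camera(n); W=world(c); H=hsv(c)
    if save: cv2.imwrite(save,cv2.cvtColor(c["image"],cv2.COLOR_RGB2BGR))
    v=tov(W); z=W[...,2]
    blue=(H[...,0]>95)&(H[...,0]<130)&(H[...,1]>110)
    m=(np.abs(v[...,0]+.02)<.13)&(v[...,1]<.24)&(v[...,1]>-.045)&(z>.03)&(z<.058)&~blue
    m&=(v[...,0]<.098)
    y=m&(H[...,0]>14)&(H[...,0]<32)&(H[...,1]>120)
    print(n,"n",m.sum(),"yellow",y.sum(),"ridge mean v",v[m].mean(0).round(4) if m.any() else None,"x range",np.percentile(v[m][:,0],[0,1,99,100]).round(4),"y range",np.percentile(v[m][:,1],[1,99]).round(4),"zmax",np.percentile(z[m],98).round(4),"slope",np.polyfit(v[m][:,0],v[m][:,1],1).round(4))
E
python3 -c "
from h import *
status();look(save='pics/t1.png')"
```

```text
t 4.5 tcp [0.5966 0.0541 0.0186] v [-0.039   0.2132] toolY deg -16.44 q7 -0.25 F [ 0.4 -0.1  0. ] w 0.0869
top n 530 yellow 83 ridge mean v [-0.0372  0.1703] x range [-0.1063 -0.1054  0.0313  0.0331] y range [0.1564 0.1848] zmax 0.0457 slope [0.0438 0.1719]
```

View pics/t1.png

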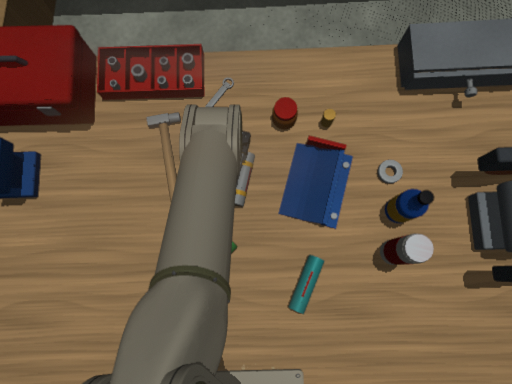

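The pipe (240,180) is rolling ahead of the fingers and staying straight. I'll keep going slowly.

Request:
step_arm([
  [-0.046,-0.153,0],
  [-0.046,-0.153,0],
  [-0.046,-0.153,0],
  [-0.046,-0.153,0],
  [-0.046,-0.153,0],
  [-0.046,-0.153,0],
  [-0.046,-0.153,0],
  [-0.046,-0.153,0],
  [-0.046,-0.153,0],
  [-0.046,-0.153,0],
], turn=[0,0,0,0,0,0,0,0,0,0])

```text
time: 5.55
ee_pos: [0.5851, 0.016, 0.0186]
eef_rot: [0.801, 0.599, 0.0, 0.0]
ft_force: [-0.5, 1.0, 0.1]
width: 0.0871
grip_force: 0.1
```

```bash
python3 -c "
from h import *
status();look();look()"
```

```text
t 5.55 tcp [0.5851 0.016  0.0186] v [-0.039   0.1734] toolY deg -16.43 q7 -0.19 F [-0.5  1.   0.1] w 0.0871
top n 306 yellow 47 ridge mean v [-0.0277  0.1262] x range [-0.1042 -0.1019  0.0335  0.0351] y range [0.117  0.1376] zmax 0.0444 slope [0.0721 0.1282]
top n 331 yellow 54 ridge mean v [-0.0289  0.1248] x range [-0.1048 -0.1035  0.0339  0.0355] y range [0.1145 0.1375] zmax 0.0453 slope [0.0744 0.127 ]
```

```bash
python3 -c "
from h import *
look('side','pics/s1.png');look()"
```

```text
side n 654 yellow 96 ridge mean v [-0.0364  0.1334] x range [-0.106  -0.1048  0.0335  0.0979] y range [0.1122 0.1801] zmax 0.0543 slope [-0.0045  0.1333]
top n 407 yellow 67 ridge mean v [-0.03    0.1236] x range [-0.1047 -0.1033  0.0342  0.0354] y range [0.1122 0.1375] zmax 0.0455 slope [0.0721 0.1258]
```

View pics/s1.png

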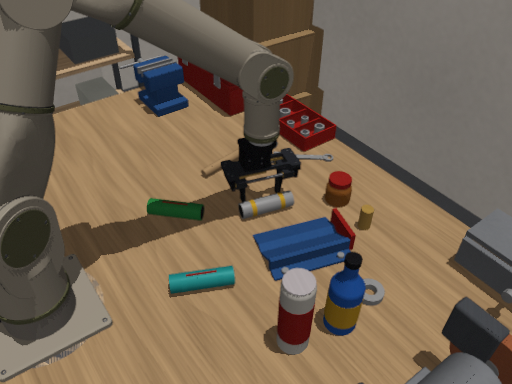

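The pipe (266,205 in the side view) lies just in front of both fingertips, with the ramp foot ahead. I'll carry on.

Request:
step_arm([
  [-0.046,-0.153,0],
  [-0.046,-0.153,0],
  [-0.046,-0.153,0],
  [-0.046,-0.153,0],
  [-0.046,-0.153,0],
  [-0.046,-0.153,0],
  [-0.046,-0.153,0],
  [-0.046,-0.153,0],
  [-0.046,-0.153,0],
  [-0.046,-0.153,0],
  [-0.046,-0.153,0],
  [-0.046,-0.153,0],
], turn=[0,0,0,0,0,0,0,0,0,0,0,0])

```text
time: 6.95
ee_pos: [0.5713, -0.0299, 0.0186]
eef_rot: [0.801, 0.599, 0.0, 0.0]
ft_force: [-0.0, -0.2, 0.5]
width: 0.087
grip_force: 0.1
```

```bash
sed -i 's/m&=(v\[...,0\]<.098)/from bench import read_state; m\&=(v[...,0]<.09)\&(v[...,1]<tov(read_state()["ee_pos"])[1]-.012)/' h.py; python3 -c "
from h import *
status();look();look('side')"
```

```text
t 6.95 tcp [ 0.5713 -0.0299  0.0186] v [-0.0392  0.1255] toolY deg -16.43 q7 -0.11 F [-0.  -0.2  0.5] w 0.087
top n 7 yellow 0 ridge mean v [0.0103 0.0723] x range [-0.0105 -0.0103  0.0299  0.0301] y range [0.0713 0.0735] zmax 0.034 slope [0.0356 0.072 ]
side n 612 yellow 96 ridge mean v [-0.0369  0.0838] x range [-0.1041 -0.1032  0.0351  0.0377] y range [0.0688 0.1121] zmax 0.044 slope [0.0145 0.0843]
```

Request:
step_arm([
  [-0.034,-0.115,0],
  [-0.034,-0.115,0],
  [-0.034,-0.115,0],
  [-0.034,-0.115,0],
  [-0.034,-0.115,0],
  [-0.034,-0.115,0],
  [-0.034,-0.115,0],
  [-0.034,-0.115,0],
  [-0.034,-0.115,0],
  [-0.034,-0.115,0],
  [-0.034,-0.115,0],
  [-0.034,-0.115,0],
], turn=[0,0,0,0,0,0,0,0,0,0,0,0])

```text
time: 8.25
ee_pos: [0.5615, -0.0637, 0.0188]
eef_rot: [0.801, 0.599, 0.0, -0.0]
ft_force: [1.0, 3.1, 1.8]
width: 0.087
grip_force: 1.8
```

```bash
python3 -c "
from h import *
status();look('side')"
```

```text
t 8.25 tcp [ 0.5615 -0.0637  0.0188] v [-0.0389  0.0902] toolY deg -16.4 q7 -0.05 F [1.  3.1 1.8] w 0.087
side n 679 yellow 111 ridge mean v [-0.0365  0.0505] x range [-0.1036 -0.103   0.0336  0.0361] y range [0.0369 0.0728] zmax 0.0454 slope [0.0003 0.0505]
```

Request:
step_arm([
  [-0.029,-0.096,0],
  [-0.029,-0.096,0],
  [-0.029,-0.096,0],
  [-0.029,-0.096,0],
  [-0.029,-0.096,0],
  [-0.029,-0.096,0],
  [-0.029,-0.096,0],
  [-0.029,-0.096,0],
  [-0.029,-0.096,0],
  [-0.029,-0.096,0],
  [-0.029,-0.096,0],
  [-0.029,-0.096,0],
], turn=[0,0,0,0,0,0,0,0,0,0,0,0])

```text
time: 9.5
ee_pos: [0.5525, -0.0931, 0.0186]
eef_rot: [0.801, 0.599, 0.0, 0.0]
ft_force: [0.4, 3.6, 3.2]
width: 0.0873
grip_force: 1.8
```

```bash
python3 -c "
from h import *
status();look('side')"
```

```text
t 9.5 tcp [ 0.5525 -0.0931  0.0186] v [-0.0392  0.0595] toolY deg -16.43 q7 0.01 F [0.4 3.6 3.2] w 0.0873
side n 891 yellow 142 ridge mean v [-0.0374  0.018 ] x range [-0.1036 -0.1028  0.0338  0.0353] y range [0.0044 0.0416] zmax 0.0534 slope [-0.003   0.0179]
```

Request:
step_arm([
  [-0.023,-0.077,0],
  [-0.023,-0.077,0],
  [-0.023,-0.077,0],
  [-0.023,-0.077,0],
  [-0.023,-0.077,0],
  [-0.023,-0.077,0],
  [0,0,0],
  [0,0,0],
], turn=[0,0,0,0,0,0,0,0])

```text
time: 10.35
ee_pos: [0.549, -0.1045, 0.0185]
eef_rot: [0.801, 0.599, 0.0, 0.0]
ft_force: [-1.4, -0.1, 0.8]
width: 0.0869
grip_force: 0.0
```

```bash
python3 -c "
from h import *
status();look('side')"
```

```text
t 10.35 tcp [ 0.549  -0.1045  0.0185] v [-0.0392  0.0476] toolY deg -16.44 q7 0.03 F [-1.4 -0.1  0.8] w 0.0869
side n 846 yellow 135 ridge mean v [-0.0379 -0.0065] x range [-0.1035 -0.1029  0.0331  0.0353] y range [-0.0216  0.0349] zmax 0.049 slope [-0.0022 -0.0065]
```

The pipe has dropped into the groove. Next I back off, lift, close the fingers and go round to its near end.

Request:
step_arm([
  [0.115,0.384,0],
  [0.115,0.384,0],
  [0,0,0.5],
  [0,0,1],
  [0,0,1],
  [0,0,1],
  [0,0,0.5],
  [0,0,0],
], turn=[0,0,0,0,0,0,0,0])

```text
time: 11.2
ee_pos: [0.556, -0.0852, 0.1206]
eef_rot: [0.801, 0.599, 0.002, 0.001]
ft_force: [-0.1, -0.3, 0.2]
width: 0.087
grip_force: 0.0
```

Request:
step_arm([
  [-0.84,-0.22,0],
  [-0.84,-0.22,0],
  [-0.84,-0.22,0],
  [-0.84,-0.22,0],
  [-0.84,-0.22,0],
  [-0.84,-0.22,0],
  [0,0,0],
  [0,0,0],
  [0,0,0],
  [0,0,0],
], turn=[0,0,0,0,0,0,0,0,0,0], grip=1, newtons=10)

```text
time: 12.2
ee_pos: [0.4293, -0.118, 0.1183]
eef_rot: [0.801, 0.599, -0.0, 0.0]
ft_force: [-0.2, -0.0, 0.2]
width: 0.0151
grip_force: 0.0
```

```bash
python3 -c "
from h import *
status();look('side','pics/s2.png');look('top','pics/t2.png')"
```

```text
t 12.2 tcp [ 0.4293 -0.118   0.1183] v [-0.1501  0.0004] toolY deg -16.4 q7 -0.11 F [-0.2 -0.   0.2] w 0.0151
side n 302 yellow 50 ridge mean v [-0.0369 -0.0157] x range [-0.1024 -0.1014  0.0325  0.0342] y range [-0.0206 -0.0118] zmax 0.044 slope [ 0.0024 -0.0156]
top n 43 yellow 13 ridge mean v [ 0.0183 -0.0159] x range [0.0002 0.0004 0.037  0.0375] y range [-0.0206 -0.0118] zmax 0.0462 slope [ 0.0013 -0.0159]
```

View pics/s2.png

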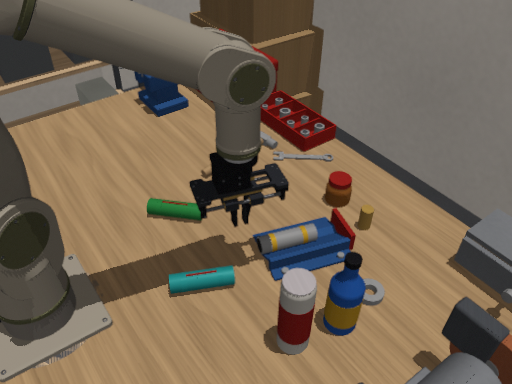

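The pipe sits in the groove at (290,237), its near end just past the block's open edge. The closed fingers are behind it, so I descend and push slowly along the groove.

Request:
step_arm([
  [0,0,-0.5],
  [0,0,-1],
  [0,0,-1],
  [0,0,-0.8],
  [0,0,-0.4],
  [0,0,-0.15],
  [0,0,0],
  [0,0,0],
], turn=[0,0,0,0,0,0,0,0])

```text
time: 13.1
ee_pos: [0.4294, -0.1183, 0.023]
eef_rot: [0.801, 0.599, 0.0, 0.0]
ft_force: [0.6, 0.3, -0.0]
width: 0.0004
grip_force: 0.0
```

Request:
step_arm([
  [0.115,-0.034,0],
  [0.115,-0.034,0],
  [0.115,-0.034,0],
  [0.115,-0.034,0],
  [0.115,-0.034,0],
  [0.115,-0.034,0],
  [0.115,-0.034,0],
  [0.115,-0.034,0],
  [0.115,-0.034,0],
  [0.115,-0.034,0],
  [0.115,-0.034,0],
  [0.115,-0.034,0],
], turn=[0,0,0,0,0,0,0,0,0,0,0,0])

```text
time: 14.3
ee_pos: [0.4636, -0.1285, 0.0223]
eef_rot: [0.801, 0.599, 0.0, 0.0]
ft_force: [-0.1, 0.2, 1.0]
width: 0.0005
grip_force: 0.0
```

```bash
sed -i 's/&(v\[...,1\]<tov(read_state()\["ee_pos"\])\[1\]-.012)//; s/v\[...,1\]<.24/v[...,1]<.04/; s/m&=(v\[...,0\]<.09)/red=((H[...,0]<9)|(H[...,0]>170))\&(H[...,1]>140)\n    m=(v[...,0]<.12)\&m\&~(red\&(v[...,0]>.08))/' h.py; python3 -c "
from h import *
status();look('side')"
```

```text
t 14.3 tcp [ 0.4636 -0.1285  0.0223] v [-0.1143  0.0002] toolY deg -16.43 q7 0.06 F [-0.1  0.2  1. ] w 0.0005
side n 845 yellow 122 ridge mean v [-0.0405 -0.0075] x range [-0.1259 -0.1233  0.0343  0.1008] y range [-0.0203  0.0144] zmax 0.053 slope [ 0.0388 -0.0059]
```

Request:
step_arm([
  [0.115,-0.034,0],
  [0.115,-0.034,0],
  [0.115,-0.034,0],
  [0.115,-0.034,0],
  [0.115,-0.034,0],
  [0.115,-0.034,0],
  [0.115,-0.034,0],
  [0.115,-0.034,0],
  [0.115,-0.034,0],
  [0.115,-0.034,0],
], turn=[0,0,0,0,0,0,0,0,0,0])

```text
time: 15.35
ee_pos: [0.4923, -0.137, 0.0223]
eef_rot: [0.801, 0.599, 0.0, 0.0]
ft_force: [-2.7, 0.5, -0.7]
width: 0.0007
grip_force: 0.8
```

```bash
cat >> h.py <<'E'
def bands(n):
    """yellow bands give the pipe centre along x"""
    from bench import camera
    c=camera(n); W=world(c); H=hsv(c); v=tov(W)
    y=(H[...,0]>16)&(H[...,0]<32)&(H[...,1]>110)&(W[...,2]>.025)&(W[...,2]<.06)&(np.abs(v[...,1])<.03)&(np.abs(v[...,0])<.095)
    g=v[y]; mid=(g[:,0].min()+g[:,0].max())/2; a=g[g[:,0]<mid];b=g[g[:,0]>mid]
    print(n,"bands",a.mean(0).round(4),b.mean(0).round(4),"centre x",((a.mean(0)+b.mean(0))/2).round(4),"n",len(a),len(b),"zmax",W[y][:,2].max().round(4))
E
python3 -c "
from h import *
status();bands('side');bands('top')"
```

```text
t 15.35 tcp [ 0.4923 -0.137   0.0223] v [-0.0843  0.0002] toolY deg -16.43 q7 0.09 F [-2.7  0.5 -0.7] w 0.0007
side bands [-0.0441 -0.0102] [ 0.0343 -0.0072] centre x [-0.0049 -0.0087] n 69 67 zmax 0.0486Traceback (most recent call last):
  File "<string>", line 3, in <module>
    status();bands('side');bands('top')
                           ~~~~~^^^^^^^
  File "h.py", line 44, in bands
    g=v[y]; mid=(g[:,0].min()+g[:,0].max())/2; a=g[g[:,0]<mid];b=g[g[:,0]>mid]
                 ~~~~~~~~~~^^
    return umr_minimum(a, axis, None, out, keepdims, initial, where)
ValueError: zero-size array to reduction operation minimum which has no identity
```

Request:
step_arm([
  [0.115,-0.034,0],
  [0.115,-0.034,0],
  [0.115,-0.034,0],
  [0.115,-0.034,0],
  [0.115,-0.034,0],
  [0.115,-0.034,0],
  [0.115,-0.034,0],
  [0.115,-0.034,0],
  [0.115,-0.034,0],
  [0.06,-0.018,0],
  [0.04,-0.012,0],
  [0.04,-0.012,0],
], turn=[0,0,0,0,0,0,0,0,0,0,0,0])

```text
time: 16.65
ee_pos: [0.5214, -0.1456, 0.0223]
eef_rot: [0.801, 0.599, -0.0, -0.0]
ft_force: [-2.7, 1.2, 0.7]
width: 0.0005
grip_force: 1.3
```

```bash
python3 -c "
from h import *
status();bands('side')"
```

```text
t 16.65 tcp [ 0.5214 -0.1456  0.0223] v [-0.0539  0.0003] toolY deg -16.44 q7 0.12 F [-2.7  1.2  0.7] w 0.0005
side bands [-0.0133 -0.0095] [ 0.0646 -0.0083] centre x [ 0.0256 -0.0089] n 71 72 zmax 0.0494
```

Roughly 4 mm left. I'll creep forward 1 mm per row and watch for the force to rise at the stop.

Request:
step_arm([
  [0.038,-0.011,0],
  [0.038,-0.011,0],
  [0.038,-0.011,0],
  [0,0,0],
], turn=[0,0,0,0])

```text
time: 17.1
ee_pos: [0.5245, -0.1465, 0.0224]
eef_rot: [0.801, 0.599, 0.0, 0.0]
ft_force: [-1.5, 0.2, 1.9]
width: 0.0006
grip_force: 0.8
```

Request:
step_arm([
  [0.038,-0.011,0],
  [0,0,0],
], turn=[0,0])

```text
time: 17.3
ee_pos: [0.5254, -0.1468, 0.0224]
eef_rot: [0.801, 0.599, 0.0, 0.0]
ft_force: [-0.9, 1.3, 0.8]
width: 0.0002
grip_force: 0.9
```

```bash
python3 -c "
from h import *
status();bands('side')"
```

```text
t 17.3 tcp [ 0.5254 -0.1468  0.0224] v [-0.0498  0.0003] toolY deg -16.43 q7 0.12 F [-0.9  1.3  0.8] w 0.0002
side bands [-0.0093 -0.0094] [ 0.0688 -0.0077] centre x [ 0.0297 -0.0086] n 67 65 zmax 0.0499
```

Request:
step_arm([
  [0.02,-0.006,0],
  [0.02,-0.006,0],
  [0,0,0],
], turn=[0,0,0])

```text
time: 17.65
ee_pos: [0.5263, -0.147, 0.0223]
eef_rot: [0.801, 0.599, 0.0, 0.0]
ft_force: [-1.5, 0.2, 1.2]
width: 0.0004
grip_force: 1.2
```

Request:
step_arm([
  [0.02,-0.006,0],
  [0,0,0],
], turn=[0,0])

```text
time: 17.85
ee_pos: [0.5264, -0.1471, 0.0223]
eef_rot: [0.801, 0.599, -0.0, -0.0]
ft_force: [-4.4, 1.1, 2.9]
width: 0.0004
grip_force: 2.8
```

```bash
python3 -c "
from h import *
status();bands('side')"
```

```text
t 17.85 tcp [ 0.5264 -0.1471  0.0223] v [-0.0487  0.0003] toolY deg -16.43 q7 0.12 F [-4.4  1.1  2.9] w 0.0004
side bands [-0.0083 -0.0096] [ 0.0694 -0.008 ] centre x [ 0.0306 -0.0088] n 68 64 zmax 0.0494
```

Request:
step_arm([
  [0.02,-0.006,0],
  [0,0,0],
], turn=[0,0])

```text
time: 18.1
ee_pos: [0.5264, -0.1471, 0.0222]
eef_rot: [0.801, 0.599, -0.0, -0.001]
ft_force: [-6.6, 2.4, 5.7]
width: 0.0002
grip_force: 4.3
```

The TCP has stopped moving while the force climbs, so the pipe is against the stop. I'll withdraw along −x and then up.

Request:
step_arm([
  [-0.1,0.03,0],
  [-0.4,0.12,0],
  [-0.8,0.24,0],
  [-0.8,0.24,0],
  [0,0,1],
  [0,0,1],
  [0,0,1],
  [0,0,1],
  [-0.6,0.6,1],
  [0,0,0],
], turn=[0,0,0,0,0,0,0,0,0,0])

```text
time: 19.1
ee_pos: [0.4603, -0.1155, 0.15]
eef_rot: [0.801, 0.599, 0.003, 0.001]
ft_force: [0.3, -0.2, -0.6]
width: 0.0006
grip_force: 0.0
```

```bash
python3 -c "
from h import *
status();bands('side');look('side','pics/s3.png')"
```

```text
t 19.1 tcp [ 0.4603 -0.1155  0.15  ] v [-0.121   0.0117] toolY deg -16.38 q7 -0.1 F [ 0.3 -0.2 -0.6] w 0.0006
side bands [-0.0083 -0.0082] [ 0.0696 -0.0078] centre x [ 0.0306 -0.008 ] n 75 65 zmax 0.0496
side n 800 yellow 125 ridge mean v [ 0.0292 -0.0059] x range [-0.0422 -0.039   0.1006  0.101 ] y range [-0.02    0.0185] zmax 0.0478 slope [ 0.0078 -0.0061]
```

View pics/s3.png

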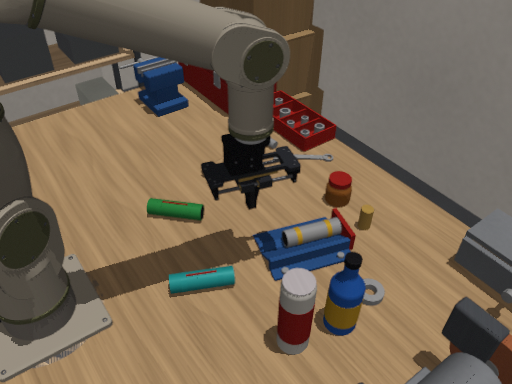

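The pipe (313,232) lies in the groove with its end against the red plate (342,230). The hand is clear and the other things haven't moved.

```bash
python3 -c "
from bench import *
print(close_job())"
```

```text
the job is handed in; nothing more can be done
None
```

I rolled the pipe up the ramp into the V-groove and slid it against the red stop, with the hand clear at the end; I handed the job in at about 19 s, and no verdict came back.

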